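Turn the sampler carousel and load the tall tube into the reader

TASK

Turn the sampler's carousel, which has upright finger tabs round its rim to push it by, until the one tall tube has come round from under the clear cover and clicked into place squarely in the middle of the open front. Take it out there, stand it in the well of the tube reader on the bench and press it down past the spring grip, firmly but without ramming it, until it is fully home on the bottom of the well. Leave the short tubes in the carousel, do not disturb the other things on the bench, and let go at the end.

Things in the scene. Friction and masses are not known exactly. Their poses are not given: they have to be found in the camera images.
- sampler: fixed beige bench instrument, 400 mm deep, 385 mm wide, housing 70 mm high, a 130 mm wide tower at the middle of its rear. Origin on the bench under the carousel's axis; x runs from the front (robot side) to the tower, z up
- axis (a point): on the carousel's vertical axis, at the height of its flat deck, 122 mm above the bench. The carousel is a grey drum of radius 163 mm with six upright bores, 17.5 mm wide and 45 mm deep, every 60 degrees on a circle of radius 105 mm; a capped tube stands in each
- carousel (a joint): carousel angle, rad, 0 at the start, growing anticlockwise from above, endless both ways. A damped spring roller clicks it into rest every 60 degrees, with one bore exactly in front and a tab 30 degrees to each side. Breaking out of a click takes about 3 to 5 N at a tab; pushed beyond 30 degrees it runs on by itself into the next click in about a second
- tab (a point): centre of one of six like finger tabs, 13 mm above the deck; they stand on the deck near its rim, half-way between the bores. Each is 8 mm thick, 28 mm long along the radius (135 to 163 mm out), top 28 mm above the deck. This one turns with the carousel
- cover (a point): middle of the front edge of the fixed clear cover plate, 62 mm in front of the axis, on its top, 190 mm above the bench (underside 186). It roofs the whole drum from this edge back to the tower; only the front bore and the tabs within about 45 degrees of the front are in the open. Two 12 mm posts stand under this edge, 182 mm to each side
- pick (a point): middle of the open front: 105 mm in front of the axis, 127 mm above the bench, where the tall tube's centre lies when its bore has clicked into place at the front
- tall_tube_mid (a point): the tall tube, half-way up on its axis, z towards the cap. 100 mm tall overall, round-bottomed off-white plastic 16 mm thick; a grey screw cap 19 mm wide makes up its top 16 mm; 14 to 27 g. It starts in any bore but the front one, its bottom 77 mm above the bench and its top 55 mm above the deck, 9 mm under the cover; it may lean a little in its bore
- short_a_mid (a point): a short tube, half-way up on its axis: like the tall one but 75 mm tall (top 30 mm above the deck); one of five, stays in the carousel
- short_b_mid (a point): a short tube, half-way up on its axis: like the tall one but 75 mm tall (top 30 mm above the deck); one of five, stays in the carousel
- short_c_mid (a point): a short tube, half-way up on its axis: like the tall one but 75 mm tall (top 30 mm above the deck); one of five, stays in the carousel
- short_d_mid (a point): a short tube, half-way up on its axis: like the tall one but 75 mm tall (top 30 mm above the deck); one of five, stays in the carousel
- short_e_mid (a point): a short tube, half-way up on its axis: like the tall one but 75 mm tall (top 30 mm above the deck); one of five, stays in the carousel
- reader: the tube reader, a fixed beige box 165 mm deep (x), 115 mm wide (y), 75 mm high; origin under its centre, display and keys on the front (-x) half of its top, well in the rear half
- well (a point): centre of the reader's well at the rim of its dark funnel collar, 83 mm above the bench. The funnel narrows from 28 mm at the rim to 18.5 mm at 8 mm depth; the bore ends 66 mm below the rim. Two spring rollers grip in it: a tube let down rests on them, bottom 37 mm below the rim; pressing past takes about 12 N over some 6 mm, then it slides easily to the hard bottom (tall tube's centre 16 mm below the rim)
- tip_box: a small lidded box of pipette tips, 64 x 60 x 50 mm, loose; origin under its centre. A bystander.
- bottle: a white plastic bottle, 60 mm wide and 120 mm tall, loose; origin under its centre. A bystander.
- scanner: a hand-held barcode scanner lying on the bench, about 185 x 62 x 35 mm, loose; origin on the bench under its middle, head towards +x. A bystander.
There are look-alikes about, which are no part of the job. Of the things like the reader, leave any that is purple; of the rest the smaller one is meant.

How it is judged:
On the way, in this order (a step that is already met when the one before it is completed fails the run):
1. the tall tube, still standing in its bore, has been brought to the middle of the open front and the carousel has come to rest there (horizontal distance between tall_tube_mid and pick below 0.006 m and height (world z) of tall_tube_mid below 0.137 m and velocity of joint carousel between -0.08 and 0.08 rad/s), for 0.2 s.
2. the tall tube has been drawn up out of its bore at the open front (height (world z) of tall_tube_mid above 0.175 m and horizontal distance between tall_tube_mid and pick below 0.045 m), for 0.04 s.
At the end, for the whole second after the job is handed in: tall tube at rest in the well, upright within 0.08 rad, within 4 mm of its axis and of its bottom; all five short tubes still stand in the carousel (centre under 125 mm above the bench, tilt under 0.25 rad); tip box, bottle and scanner each within 30 mm of their start (z of tall_tube_mid in the frame of well below -0.012 m and horizontal distance between tall_tube_mid and well below 0.004 m and angle between tall_tube_mid's own z axis and vertical below 0.08 rad and linear speed of tall_tube below 0.02 m/s and height (world z) of each of short_a_mid, short_b_mid, short_c_mid, short_d_mid, short_e_mid below 0.125 m and angle between each of short_a_mid, short_b_mid, short_c_mid, short_d_mid, short_e_mid's own z axis and vertical below 0.25 rad and distance of each of tip_box, bottle, scanner from where it was at the start of the episode below 0.03 m); the robot touches nothing.
It fails at once if the tall tube is rammed into the reader (contact force between tall_tube and reader above 75 N).
It fails at once if a short tube is pulled out of the carousel or knocked over (height (world z) of any of short_a_mid, short_b_mid, short_c_mid, short_d_mid, short_e_mid above 0.15 m or angle between any of short_a_mid, short_b_mid, short_c_mid, short_d_mid, short_e_mid's own z axis and vertical above 0.4 rad).
It fails at once if the tip box, the bottle or the scanner is pushed away or knocked over (distance of any of tip_box, bottle, scanner from where it was at the start of the episode above 0.03 m or angle between any of tip_box, bottle, scanner's own z axis and vertical above 0.4 rad).
It also fails if it takes over 67 s, if anything falls off the work surface, if the arm or the gripper's body presses on something with over 40 N, if the wrist force passes 120 N, or if a joint passes its speed limit or range.

ROBOT

A 6-joint arm with a two-finger parallel gripper is mounted at the origin on the work surface. World frame = base frame: x ahead of the robot, y to its left, z up, the work surface at z = 0. Lengths are in m, angles in rad, forces in N, time in s.
With the tool pointing down it reaches from about 0.35 to 0.925 m from the base axis. Payload 6.4 kg.
Tool frame: the origin (TCP) lies at the very end of the fingers, on their centre line; the grasp point (between the pads) lies 19 mm behind it; z points along the fingers, y is the line along which they close (so a half turn about z gives the same grasp; the last joint's range is limited). The gripper opens to 85 mm and grips with 20 to 120 N. Pads are 22 mm wide; open, the fingers measure 114 mm over their backs; the gripper's body (76 mm by 85 mm) begins 54 mm behind the grasp point. The pads swing forward as they close: fully open they stand 13 mm farther back than shut.
Start: joints at [1.025, 0.245, 1.558, -0, 1.339, -0.174], TCP at [0.236, 0.606, 0.231] pointing down, gripper open.
Joint ranges: [-3.13, 3.13], [-1.02, 2.26], [0.13, 2.54], [-0.95, 4.09], [0.21, 2.88], [-2.74, 2.74]. Speed limits (rad/s): [2.57, 2.57, 3.14, 3.14, 3.14, 3.14].

INTERFACE

Orientations are given as a unit quaternion [x, y, z, w].
In Python, from station import manip, vision gives the robot as it stands.
- The arm moves only by the tool step_arm, never from a script. Its argument "motion" is a list of rows, each a list of 7 numbers: the shift along the tool's x, y, z in units of 0.04 m (1.0 is 0.04 m), then the turn, a rotation vector about the tool's x, y, z in units of 90 degrees (1.0 is 90 degrees), then the closure in counts, from 0 (fully open) to 255 (shut). In form: [[dx, dy, dz, wx, wy, wz, jaw], ...]. A call has 1 to 5 rows; each row shifts and turns the commanded pose from where the row before left it, along the tool's axes as they then stand; what a row does not reach is not made up. A row lasts 1/8 s, in which the tool goes at most 62.5 mm and 10.7 degrees, less where a joint would pass 70% of its speed; a pose out of reach is approached as far as the arm can. A call with a number of a shift or a turn outside -1 to 1 is refused whole. A call with a gripper value outside its range is refused whole. The fingers move at their own pace and stop on an object; the grip force is fixed at half the most. Time passes only in rows, so rows that do not move let the fingers close. It gives the time, the measured TCP pose, the force, the opening and the grip force at its end, in the units of the state.
- manip.get_state(): the state, without advancing time (a new reading comes with each control period).
- vision.snapshot(name): name is "side" or "top" or "wrist"; returns the picture (480x640x3 uint8, red, green, blue); there is no depth.
- vision.camera_info(name): a dict with "vertical_fov" (degrees; the focal length in pixels is half the picture's height over the tangent of half this angle, whatever the lens; pixels are square), "cx", "cy" (the principal point, pixels), "rvec" (rotation vector, rad) and "tvec" (3), from world to camera coordinates, as OpenCV has them. Camera axes: x right, y down, z forward; pixel columns grow to the right and rows downward; lengths in m; the calibration is good to about 2 mm. A picture is of the moment at which its call begins: read the wrist's pose just before it. camera_info takes no time and is no camera call; for the wrist camera it gives the pose at the moment of the call.
- manip.hand_in(): hands the job in; it is judged then, once.
The state is a dict: "t": time; "joints": joint angles; "joint_vel": joint speeds; "effort": joint torques, N m; "eef_pos": TCP position; "tcp_rot": TCP orientation; "ft_force": force on the tool from outside, world axes, zero at the start; "torque": the same for the moment, N m; "gripper_width": opening from 0.0 (shut) to 1.0 (fully open); "grip_force": force on a finger pad.
Only numpy, scipy, OpenCV 4.12 (cv2) and the standard library are available. Lean on these libraries where they do the work, as an engineer would, in place of code of your own. Each camera call takes 0.05 s, during which the arm holds its last target. There are 200 camera calls.

## Working session

There is one attempt and no reset: what is moved stays moved. The work goes in short steps, Python scripts to look and compute and a tool call to move; the robot and the scene stay as the last step left them, time stands still between calls to the robot, and variables do not carry over. Pictures are saved under pics/ and viewed, at most 10 in all, crops included, and the job is handed in when it is done.

Besides the shell and the picture viewer there is one more tool, called after "Call:" by a JSON object that holds its "name" and its "arguments", one argument or row to a line. step_arm: Moves the arm, as the interface text tells. Its arguments: {"type":"object","properties":{"motion":{"type":"array"}},"required":["motion"]}

```bash
mkdir -p pics; cat > h.py <<'E'
from station import manip, vision
import numpy as np, cv2
def cam(n):
    c=vision.camera_info(n); f=240/np.tan(np.radians(c['vertical_fov'])/2)
    K=np.array([[f,0,c['cx']],[0,f,c['cy']],[0,0,1.]]); R=cv2.Rodrigues(np.array(c['rvec'],float))[0]
    return K,R,np.array(c['tvec'],float).reshape(3),c
def ray(n,u,v,z,C=None):
    K,R,t,_=C or cam(n); d=R.T@np.linalg.inv(K)@np.array([u,v,1.]); o=-R.T@t
    return o+d*(z-o[2])/d[2]
def proj(n,P,C=None):
    K,R,t,_=C or cam(n); p=K@(R@np.array(P,float)+t); return p[:2]/p[2]
def save(n,f): 
    im=vision.snapshot(n); cv2.imwrite('pics/'+f,im[:,:,::-1]); return im
E
python3 - <<'E'
from h import *
for n in ['top','side']:
    save(n,n+'0.png'); K,R,t,c=cam(n); print(n,c, -R.T@t)
a=cv2.imread('pics/top0.png');b=cv2.imread('pics/side0.png')
print(manip.get_state())
E
```

```text
top {'vertical_fov': 57.96917812323938, 'cx': 324.627728705696, 'cy': 245.3906570263357, 'rvec': array([ 2.10311994, -2.10871745,  0.22848002]), 'tvec': array([-0.08437151,  0.50596197,  1.30957553])} [ 0.21122861 -0.08718439  1.38776276]
side {'vertical_fov': 42.14465048462941, 'cx': 325.0835721866828, 'cy': 241.74281092315803, 'rvec': array([ 1.97281078, -0.7743044 ,  0.43417467]), 'tvec': array([-0.38497334,  0.24972039,  1.28849308])} [-0.38067818 -1.00076921  0.85107243]
{'t': 0.1, 'joints': array([ 1.02492646e+00,  2.45759025e-01,  1.55892921e+00, -6.20947209e-07,
        1.33869975e+00, -1.74085711e-01]), 'joint_vel': array([-0.00268202, -0.0010382 , -0.00348663,  0.0013094 , -0.00038548,
       -0.000434  ]), 'effort': array([-5.73518832e-05, -4.30667925e+01, -3.27131903e+01, -1.31348215e-04,
        2.78121894e-03,  1.12160478e-06]), 'eef_pos': array([0.23584417, 0.60514898, 0.23026111]), 'tcp_rot': array([ 1.84823173e-01,  9.82771382e-01, -8.40238823e-04, -3.15924212e-04]), 'ft_force': array([ 0.49483951, -0.66910048,  0.21085062]), 'torque': array([-0.02167312,  0.03135835, -0.00995577]), 'grip_force': 0.0, 'gripper_width': 1.0024231682021187}
```

View pics/top0.png

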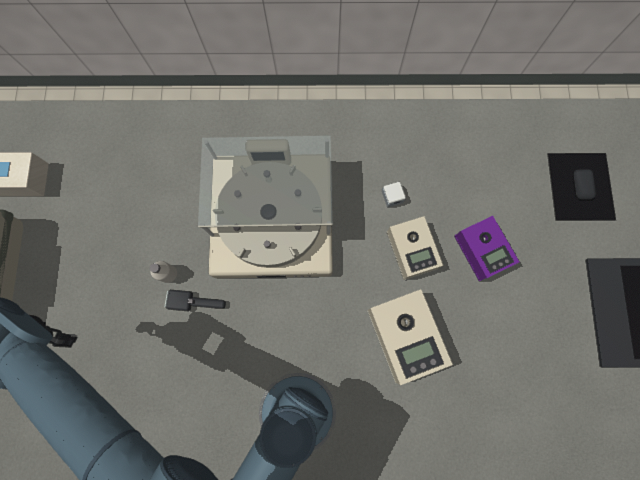

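View pics/side0.png

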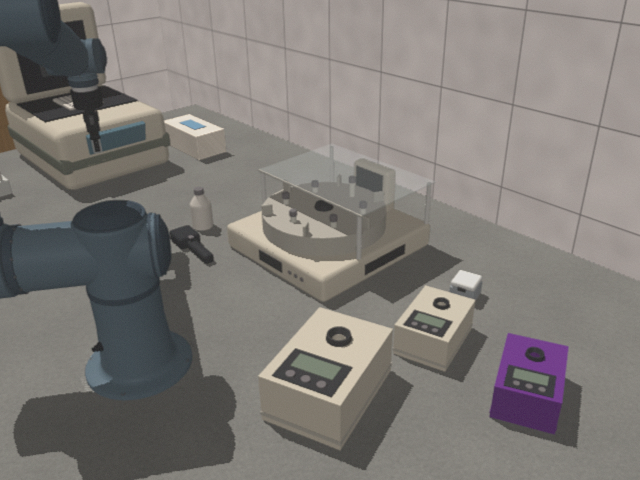

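The top view shows the sampler's carousel at about (268,212). There are three readers: a large beige one with its well at (406,323), a small beige one at (413,237) and a purple one at (486,238). I choose the small beige one. The tall tube could be any of the capped tubes round the drum, so I'm enlarging that area.

```bash
python3 - <<'E'
import cv2,numpy as np
a=cv2.imread('pics/top0.png')[130:280,195:345];b=cv2.imread('pics/side0.png')[140:300,225:435]
c=cv2.imread('pics/top0.png')[205:285,385:445]
A=cv2.resize(a,(600,600),interpolation=3);B=cv2.resize(b,None,fx=3.8,fy=3.8,interpolation=3)
cv2.imwrite('pics/c1.png',A)
cv2.imwrite('pics/c2.png',B[:600,:800])
cv2.imwrite('pics/c3.png',cv2.resize(c,None,fx=7,fy=7,interpolation=3))
E
```

```text
(no output)
```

View pics/c1.png

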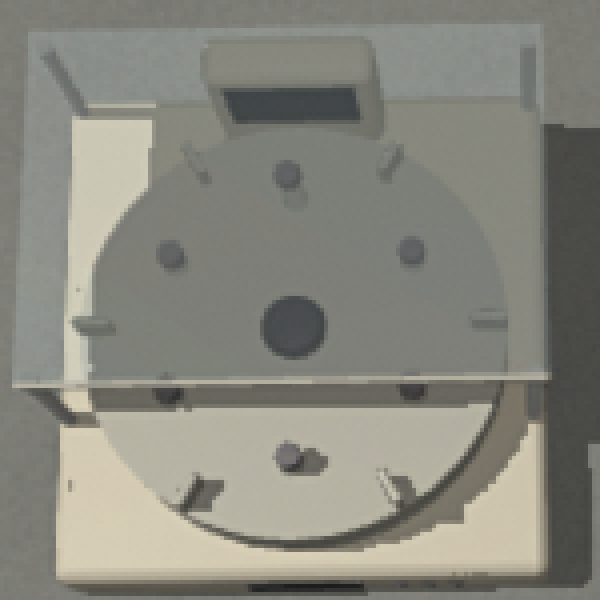

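View pics/c2.png

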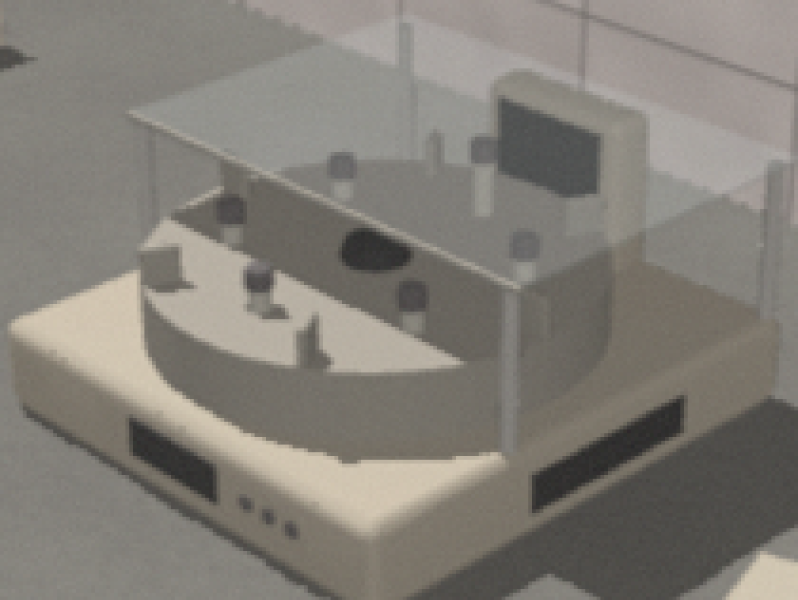

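View pics/c3.png

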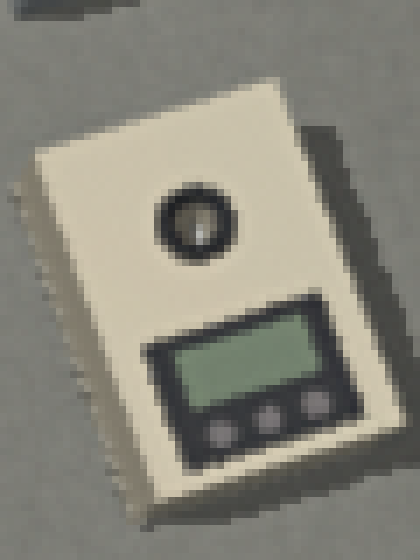

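Crop c2 shows one tube clearly taller than the rest, at crop (483,175), beside the tower. That is the rear bore, at top crop (287,172), so it is 180° from the front. Crop c3 confirms the reader's well at crop (197,222), which is top pixel (413.1,236.7).

```bash
python3 - <<'E'
from h import *
from scipy.optimize import least_squares
C={n:cam(n) for n in('top','side')}
# angle from front (anticlockwise from above), radius, z
obs=[]
T=lambda u,v:(195+u/4-.4,130+v/4-.4); S=lambda u,v:(225+u/3.8-.4,140+v/3.8-.4)
tops={0:(288,455),-60:(413,388),-120:(412,250),180:(287,174),120:(171,254),60:(169,390)}
# caps in top view: centre of visible cap ~ z top-6mm
for a,p in tops.items(): obs.append(('top',a,.105,(.177 if a==180 else .152)-.004,T(*p)))
st={0:(258,278),-60:(412,297),-120:(525,246),180:(484,150),120:(342,165),60:(231,209)}
for a,p in st.items(): obs.append(('side',a,.105,(.177 if a==180 else .152)-.008,S(*p)))
def P(q,a,r,z):
    th=q[2]+np.pi+np.radians(a); return [q[0]+r*np.cos(th),q[1]+r*np.sin(th),z]
def f(q): return np.concatenate([proj(n,P(q,a,r,z),C[n])-p for n,a,r,z,p in obs])
s=least_squares(f,[.5,0,0],loss='soft_l1'); print(s.x,np.degrees(s.x[2])); print(f(s.x).reshape(-1,2).round(1).tolist())
q=s.x
for n,(u,v) in {'frontL':(57,580),'frontR':(545,575)}.items(): print(n,ray('top',*T(u,v),.07,C['top']))
for (u,v) in [(12,385),(550,378)]: print('cov',ray('top',*T(u,v),.19,C['top']))
print('pick',P(q,0,.105,.127),'tabs',P(q,30,.149,.135),P(q,-30,.149,.135))
for p in [(185,490),(388,488)]: print('tabmeas',ray('top',*T(*p),.145,C['top']))
w=ray('top',385+197/7-.4,205+222/7-.4,.083,C['top']); print('well',w,proj('side',w,C['side']))
for nm,p,z in [('bottle',(162,268),.1),('tip',(393,192),.06),('scan',(180,300),.03),('scan2',(228,304),.03),('bigreader',(406,323),.1)]: print(nm,ray('top',*p,z,C['top']))
E
```

```text
[ 0.59577549  0.08571733 -0.01114908] -0.6387949493895224
[[-0.8, 0.4], [-62.1, -0.4], [-60.0, 0.4], [1.0, 0.1], [60.6, -0.2], [60.3, -0.5], [-0.7, -0.8], [-47.6, -23.3], [-47.4, -21.2], [0.3, 0.2], [47.6, 21.6], [46.4, 23.0]]
frontL [0.41161428 0.2700052  0.07      ]
frontR [ 0.41446631 -0.1046238   0.07      ]
cov [0.53423162 0.27745363 0.19      ]
cov [ 0.53828898 -0.10740738  0.19      ]
pick [np.float64(0.49078201414045586), np.float64(0.08688796270987591), 0.127] tabs [np.float64(0.4659151340436944), np.float64(0.012660586427009762), 0.135] [np.float64(0.46757631182029136), np.float64(0.16165132603318302), 0.135]
tabmeas [0.46645765 0.15958924 0.145     ]
tabmeas [0.46753379 0.0109628  0.145     ]
well [ 0.52760275 -0.35875795  0.083     ] [440.60714803 300.97001437]
bottle [0.42749546 0.40412093 0.1       ]
tip [ 0.68041526 -0.3067012   0.06      ]
scan [0.33785201 0.36660147 0.03      ]
scan2 [0.325031   0.21601377 0.03      ]
bigreader [ 0.26248731 -0.3233867   0.1       ]
```

```bash
python3 - <<'E'
from h import *
from scipy.optimize import least_squares
C={n:cam(n) for n in('top','side')}
T=lambda u,v:(195+u/4-.4,130+v/4-.4); S=lambda u,v:(225+u/3.8-.4,140+v/3.8-.4)
tops={0:(288,455),60:(413,388),120:(412,250),180:(287,174),-120:(171,254),-60:(169,390)}
st={0:(258,278),60:(412,297),120:(525,246),180:(484,150),-120:(342,165),-60:(231,209)}
obs=[('top',a,.105,(.177 if a==180 else .152)-.004,T(*p)) for a,p in tops.items()]
obs+=[('side',a,.105,(.177 if a==180 else .152)-.008,S(*p)) for a,p in st.items()]
obs+=[('top',-30,.149,.145,T(186,491)),('top',30,.149,.145,T(389,488))]
def P(q,a,r,z):
    th=q[2]+np.pi+np.radians(a); return [q[0]+r*np.cos(th),q[1]+r*np.sin(th),z]
def f(q): return np.concatenate([proj(n,P(q,a,r,z),C[n])-p for n,a,r,z,p in obs])
s=least_squares(f,[.5,0,0],loss='soft_l1');q=s.x; print(q,np.degrees(q[2])); print(f(q).reshape(-1,2).round(1).tolist())
print('pick',P(q,0,.105,.127),'tabsL,R',P(q,-30,.149,.135),P(q,30,.149,.135))
for a in (-45,-41,-37,-30,-20,-10,0,5): print(a,np.round(P(q,a,.15,.13),4))
E
```

```text
[0.59580688 0.0851909  0.01110739] 0.6364067629623924
[[0.1, 0.3], [-0.1, -0.6], [0.1, 0.2], [0.3, 0.1], [-0.0, -0.0], [-0.6, -0.3], [0.0, -0.4], [-0.2, -0.2], [-0.2, -0.0], [-0.1, 0.0], [0.1, 0.3], [-0.1, 0.3], [0.2, -0.1], [0.3, -0.0]]
pick [np.float64(0.4908133615916118), np.float64(0.08402464491157297), 0.127] tabsL,R [np.float64(0.46594957544089116), np.float64(0.15825305762420036), 0.135] [np.float64(0.4676045430263066), np.float64(0.009262248906711984), 0.135]
-45 [0.4886 0.1901 0.13  ]
-41 [0.4815 0.1823 0.13  ]
-37 [0.475  0.1741 0.13  ]
-30 [0.4651 0.1587 0.13  ]
-20 [0.4543 0.1349 0.13  ]
-10 [0.4478 0.1096 0.13  ]
0 [0.4458 0.0835 0.13  ]
5 [0.4465 0.0705 0.13  ]
```

Call:
{"name": "step_arm", "arguments": {
  "motion": [
    [0, 0, -0.5, 0, 0, -0.118, 255],
    [0, -1, -0.5, 0, 0, -0.118, 255],
    [0, -1, 0, 0, 0, 0, 255],
    [0, -1, 0, 0, 0, 0, 255]
  ]
}}

```text
t: 0.6
eef_pos: [0.2284, 0.485, 0.2711]
tcp_rot: [0.0, 1.0, -0.0, -0.0]
ft_force: [0.2, -0.7, 0.7]
gripper_width: 0.146
grip_force: 0.0
```

Call:
{"name": "step_arm", "arguments": {
  "motion": [
    [-0.86, -1, 0, 0, 0, 0, 255],
    [-0.86, -1, 0, 0, 0, 0, 255],
    [-0.86, -1, 0, 0, 0, 0, 255],
    [-0.86, -1, 0, 0, 0, 0, 255],
    [-0.86, -1, 0, 0, 0, 0, 255]
  ]
}}

```text
t: 1.23
eef_pos: [0.4011, 0.2846, 0.271]
tcp_rot: [0.001, 1.0, -0.0, -0.0]
ft_force: [0.3, 0.3, 0.3]
gripper_width: 0.003
grip_force: 0.0
```

Call:
{"name": "step_arm", "arguments": {
  "motion": [
    [-0.86, -1, 0, 0, 0, 0, 255],
    [-0.86, -0.9, 0, 0, 0, 0, 255],
    [0, 0, 1, 0, 0, 0, 255],
    [0, 0, 1, 0, 0, 0, 255],
    [0, 0, 0, 0, 0, 0, 255]
  ]
}}

```text
t: 1.85
eef_pos: [0.4665, 0.2093, 0.1876]
tcp_rot: [0.001, 1.0, -0.001, -0.004]
ft_force: [0.5, 1.1, 0.6]
gripper_width: -0.002
grip_force: 0.0
```

Call:
{"name": "step_arm", "arguments": {
  "motion": [
    [-0.2, -0.15, 0.7, 0, 0, 0, 255],
    [0, 0, 0.7, 0, 0, 0, 255],
    [0, -0.1, 0, 0, 0, 0, 255],
    [0, 0, 0, 0, 0, 0, 255]
  ]
}}

```text
t: 2.35
eef_pos: [0.4784, 0.2002, 0.1375]
tcp_rot: [0.001, 1.0, 0.0, 0.002]
ft_force: [0.9, -0.1, -0.1]
gripper_width: -0.003
grip_force: 0.0
```

Call:
{"name": "step_arm", "arguments": {
  "motion": [
    [0.15, -0.5, 0, 0, 0, 0, 255],
    [0.15, -0.4, 0, 0, 0, 0, 255],
    [0.15, -0.4, 0, 0, 0, 0, 255],
    [0.1, -0.4, 0, 0, 0, 0, 255],
    [0.1, -0.3, 0, 0, 0, 0, 255]
  ]
}}

```text
t: 2.98
eef_pos: [0.4512, 0.1188, 0.1356]
tcp_rot: [0.001, 1.0, -0.0, 0.001]
ft_force: [1.1, 0.7, 0.4]
gripper_width: -0.003
grip_force: 0.9
```

Call:
{"name": "step_arm", "arguments": {
  "motion": [
    [0.05, -0.25, 0, 0, 0, 0, 255],
    [0.05, -0.25, 0, 0, 0, 0, 255],
    [0, -0.2, 0, 0, 0, 0, 255],
    [0, -0.2, 0, 0, 0, 0, 255],
    [0, 0, 0, 0, 0, 0, 255]
  ]
}}

```text
t: 3.6
eef_pos: [0.4469, 0.0835, 0.1352]
tcp_rot: [0.001, 1.0, -0.0, -0.0]
ft_force: [-0.1, -0.4, 0.3]
gripper_width: 0.002
grip_force: 0.0
```

```bash
python3 - <<'E'
from h import *
im=save('side','s1.png'); t=save('top','t1.png')
b=cv2.resize(im[140:300,225:435],None,fx=1.9,fy=1.9,interpolation=3);a=cv2.resize(t[130:290,195:345],None,fx=1.9,fy=1.9,interpolation=3)
cv2.imwrite('pics/s1c.png',np.hstack([b,a])[:,:,::-1]); print(manip.get_state()['eef_pos'])
E
```

```text
[0.44691174 0.08399582 0.13517838]
```

View pics/s1c.png

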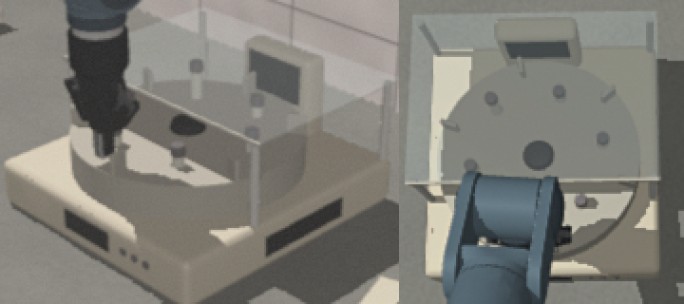

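The first push carried the drum past the breakover, at about 40° and still running. The tall tube is now rear-left, at crop (195,75). I'll lift, go back and push the next tab.

Call:
{"name": "step_arm", "arguments": {
  "motion": [
    [0, 0.1, -0.7, 0, 0, 0, 255],
    [0, 0, -0.7, 0, 0, 0, 255],
    [-0.3, 1, 0, 0, 0, 0, 255],
    [-0.3, 1, 0, 0, 0, 0, 255],
    [-0.2, 0.75, 0, 0, 0, 0, 255]
  ]
}}

```text
t: 4.32
eef_pos: [0.4793, 0.1997, 0.1914]
tcp_rot: [-0.0, 1.0, -0.0, 0.0]
ft_force: [-0.6, -0.3, -0.6]
gripper_width: 0.001
grip_force: 0.0
```

Call:
{"name": "step_arm", "arguments": {
  "motion": [
    [0, 0, 0, 0, 0, 0, 255],
    [0, 0, 0, 0, 0, 0, 255],
    [0, 0, 0, 0, 0, 0, 255],
    [0, 0, 0, 0, 0, 0, 255],
    [0, 0, 0, 0, 0, 0, 255]
  ]
}}

```text
t: 4.95
eef_pos: [0.4792, 0.1976, 0.1914]
tcp_rot: [0.001, 1.0, 0.0, 0.0]
ft_force: [0.2, 0.1, 1.1]
gripper_width: -0.001
grip_force: 0.0
```

Call:
{"name": "step_arm", "arguments": {
  "motion": [
    [0, 0, 0.7, 0, 0, 0, 255],
    [0, 0, 0.7, 0, 0, 0, 255],
    [0, 0, 0, 0, 0, 0, 255],
    [0, 0, 0, 0, 0, 0, 255]
  ]
}}

```text
t: 5.45
eef_pos: [0.4798, 0.1981, 0.1364]
tcp_rot: [0.001, 1.0, 0.0, 0.001]
ft_force: [-0.6, -0.1, -0.2]
gripper_width: 0.001
grip_force: 0.0
```

Call:
{"name": "step_arm", "arguments": {
  "motion": [
    [0.15, -0.5, 0, 0, 0, 0, 255],
    [0.15, -0.4, 0, 0, 0, 0, 255],
    [0.15, -0.4, 0, 0, 0, 0, 255],
    [0.1, -0.4, 0, 0, 0, 0, 255],
    [0.1, -0.3, 0, 0, 0, 0, 255]
  ]
}}

```text
t: 6.08
eef_pos: [0.4534, 0.1168, 0.1358]
tcp_rot: [0.001, 1.0, -0.0, 0.001]
ft_force: [1.4, 2.2, 0.5]
gripper_width: 0.006
grip_force: 0.9
```

Call:
{"name": "step_arm", "arguments": {
  "motion": [
    [0.05, -0.25, 0, 0, 0, 0, 255],
    [0.05, -0.25, 0, 0, 0, 0, 255],
    [0, -0.2, 0, 0, 0, 0, 255],
    [0, -0.2, 0, 0, 0, 0, 255],
    [0, 0, 0, 0, 0, 0, 255]
  ]
}}

```text
t: 6.7
eef_pos: [0.4489, 0.0815, 0.1352]
tcp_rot: [0.001, 1.0, -0.0, -0.0]
ft_force: [-1.2, -0.3, -0.3]
gripper_width: -0.001
grip_force: 0.0
```

Call:
{"name": "step_arm", "arguments": {
  "motion": [
    [0, 0.1, -0.7, 0, 0, 0, 255],
    [0, 0, -0.7, 0, 0, 0, 255],
    [-0.3, 1, 0, 0, 0, 0, 255],
    [-0.3, 1, 0, 0, 0, 0, 255],
    [-0.2, 0.75, 0, 0, 0, 0, 255]
  ]
}}

```text
t: 7.32
eef_pos: [0.4813, 0.1976, 0.1913]
tcp_rot: [0.0, 1.0, -0.0, -0.0]
ft_force: [0.4, 0.2, -0.2]
gripper_width: 0.003
grip_force: 0.0
```

Call:
{"name": "step_arm", "arguments": {
  "motion": [
    [0, 0, 0, 0, 0, 0, 255],
    [0, 0, 0, 0, 0, 0, 255],
    [0, 0, 0, 0, 0, 0, 255],
    [0, 0, 0, 0, 0, 0, 255],
    [0, 0, 0, 0, 0, 0, 255]
  ]
}}

```text
t: 7.95
eef_pos: [0.4811, 0.1956, 0.1914]
tcp_rot: [0.001, 1.0, -0.0, 0.0]
ft_force: [-0.8, 0.5, 0.5]
gripper_width: 0.001
grip_force: 0.0
```

```bash
python3 - <<'E'
from h import *
im=save('side','s2.png')
cv2.imwrite('pics/s2c.png',cv2.resize(im[140:300,225:435],None,fx=1.9,fy=1.9,interpolation=3)[:,:,::-1]); print(manip.get_state()['eef_pos'])
E
```

```text
[0.48115355 0.19570548 0.19136765]
```

View pics/s2c.png

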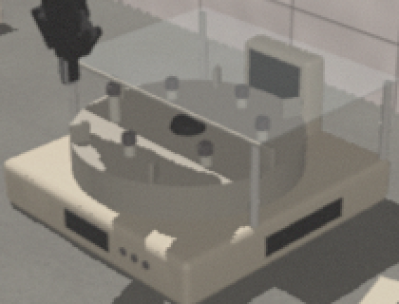

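The tall tube is now front-left, at crop (113,95), and the drum has clicked. One more push will bring it to the front.

Call:
{"name": "step_arm", "arguments": {
  "motion": [
    [0, 0, 0.7, 0, 0, 0, 255],
    [0, 0, 0.7, 0, 0, 0, 255],
    [0, 0, 0, 0, 0, 0, 255],
    [0, 0, 0, 0, 0, 0, 255]
  ]
}}

```text
t: 8.5
eef_pos: [0.4818, 0.1961, 0.1364]
tcp_rot: [0.001, 1.0, 0.0, 0.001]
ft_force: [0.5, 0.1, -0.2]
gripper_width: -0.004
grip_force: 0.0
```

Call:
{"name": "step_arm", "arguments": {
  "motion": [
    [0.15, -0.5, 0, 0, 0, 0, 255],
    [0.15, -0.4, 0, 0, 0, 0, 255],
    [0.15, -0.4, 0, 0, 0, 0, 255],
    [0.1, -0.4, 0, 0, 0, 0, 255],
    [0.1, -0.3, 0, 0, 0, 0, 255]
  ]
}}

```text
t: 9.12
eef_pos: [0.4555, 0.1148, 0.1359]
tcp_rot: [0.001, 1.0, -0.0, 0.001]
ft_force: [1.5, 1.7, 1.4]
gripper_width: -0.0
grip_force: 0.9
```

Call:
{"name": "step_arm", "arguments": {
  "motion": [
    [0.05, -0.25, 0, 0, 0, 0, 255],
    [0.05, -0.25, 0, 0, 0, 0, 255],
    [0, -0.2, 0, 0, 0, 0, 255],
    [0, -0.1, 0, 0, 0, 0, 255],
    [0, 0, 0, 0, 0, 0, 255]
  ]
}}

```text
t: 9.75
eef_pos: [0.4509, 0.0838, 0.1352]
tcp_rot: [0.001, 1.0, -0.0, -0.0]
ft_force: [-0.3, 0.6, -0.1]
gripper_width: 0.002
grip_force: 0.0
```

Call:
{"name": "step_arm", "arguments": {
  "motion": [
    [0.5, 0, 0, 0, 0, 0, 255],
    [0.5, 0, -0.7, 0, 0, 0, 255],
    [0, 0, -1, 0, 0, 0, 0],
    [0, 0, -0.8, 0, 0, 0, 0],
    [0, 0, 0, 0, 0, 0, 0]
  ]
}}

```text
t: 10.38
eef_pos: [0.4126, 0.0842, 0.2381]
tcp_rot: [0.0, 1.0, -0.0, 0.003]
ft_force: [-0.4, 0.5, 0.4]
gripper_width: 0.636
grip_force: 0.0
```

Call:
{"name": "step_arm", "arguments": {
  "motion": [
    [0, 0, 0, 0, 0, 0, 0],
    [0, 0, 0, 0, 0, 0, 0],
    [0, 0, 0, 0, 0, 0, 0],
    [0, 0, 0, 0, 0, 0, 0],
    [0, 0, 0, 0, 0, 0, 0]
  ]
}}

```text
t: 11.0
eef_pos: [0.4109, 0.0841, 0.2351]
tcp_rot: [0.001, 1.0, -0.0, -0.0]
ft_force: [-0.5, 0.1, 0.9]
gripper_width: 0.999
grip_force: 0.0
```

```bash
python3 - <<'E'
from h import *
print(manip.get_state()['eef_pos']); Cw=cam('wrist'); w=save('wrist','w3.png'); im=save('side','s3.png')
np.save('w3.npy',np.hstack([Cw[0],Cw[1],Cw[2][:,None]]))
b=cv2.resize(im[140:300,225:435],None,fx=1.5,fy=1.5,interpolation=3);pad=np.zeros((480,b.shape[1],3),np.uint8);pad[:b.shape[0]]=b
cv2.imwrite('pics/s3c.png',np.hstack([w,pad])[:,:800,::-1])
p=[.4908,.0840,.177]; print('expected cap top in wrist',proj('wrist',p,Cw),'side',proj('side',p))
E
```

```text
[0.41094113 0.08406991 0.23511503]
expected cap top in wrist [320.44143853 387.37260667] side [292.03130947 200.47081531]
```

View pics/s3c.png

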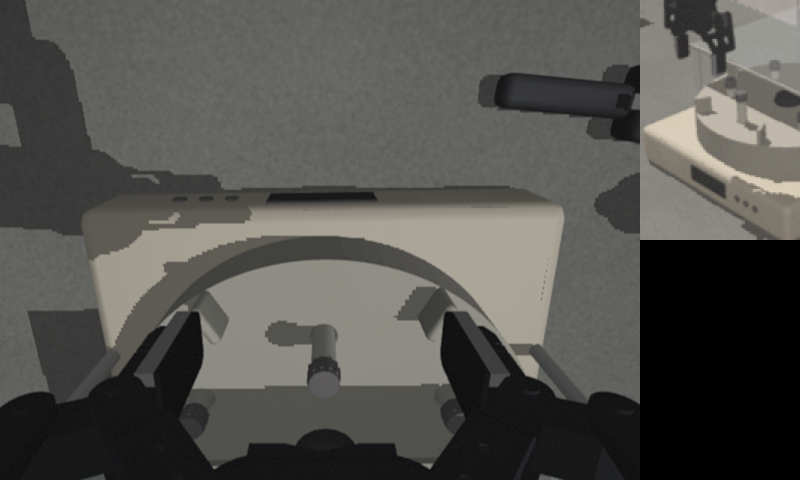

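The wrist view shows the tall tube upright at the front, cap centre at about (323,384), with a tab on each side. Converting that to a position.

```bash
python3 - <<'E'
from h import *
C=cam('wrist'); print(ray('wrist',323,384.5,.177,C),C[0][0,0],manip.get_state()['eef_pos'],manip.get_state()['joints'].round(2))
E
```

```text
[0.48901169 0.08548833 0.177     ] 414.9005114020721 [0.41101394 0.08409143 0.23528875] [-0.07 -0.34  2.11 -0.    1.37 -1.64]
```

Call:
{"name": "step_arm", "arguments": {
  "motion": [
    [-0.7, 0, 0, 0, 0, 0, 0],
    [-0.7, 0.03, 0, 0, 0, 0, 0],
    [-0.58, 0, 0, 0, 0, 0, 60],
    [0, 0, 0, 0, 0, 0, 60],
    [0, 0, 0, 0, 0, 0, 60]
  ]
}}

```text
t: 11.72
eef_pos: [0.4896, 0.0853, 0.235]
tcp_rot: [0.001, 1.0, 0.0, -0.0]
ft_force: [0.1, 0.2, 0.6]
gripper_width: 0.764
grip_force: 0.0
```

Call:
{"name": "step_arm", "arguments": {
  "motion": [
    [0, 0, 0.6, 0, 0, 0, 60],
    [0, 0, 0.6, 0, 0, 0, 60],
    [0, 0, 0.6, 0, 0, 0, 60],
    [0, 0, 0.3, 0, 0, 0, 60],
    [0, 0, 0, 0, 0, 0, 60]
  ]
}}

```text
t: 12.35
eef_pos: [0.4894, 0.0853, 0.1508]
tcp_rot: [0.001, 1.0, 0.0, -0.001]
ft_force: [0.9, -0.6, -0.6]
gripper_width: 0.766
grip_force: 0.0
```

Closing on the cap.

Call:
{"name": "step_arm", "arguments": {
  "motion": [
    [0, 0, 0, 0, 0, 0, 140],
    [0, 0, 0, 0, 0, 0, 170],
    [0, 0, 0, 0, 0, 0, 255],
    [0, 0, 0, 0, 0, 0, 255],
    [0, 0, 0, 0, 0, 0, 255]
  ]
}}

```text
t: 12.98
eef_pos: [0.4908, 0.0852, 0.152]
tcp_rot: [0.001, 1.0, -0.0, 0.001]
ft_force: [0.5, -0.3, 5.3]
gripper_width: 0.198
grip_force: 58.4
```

Call:
{"name": "step_arm", "arguments": {
  "motion": [
    [0, 0, 0, 0, 0, 0, 255],
    [0, 0, 0, 0, 0, 0, 255]
  ]
}}

```text
t: 13.22
eef_pos: [0.4908, 0.0852, 0.152]
tcp_rot: [0.001, 1.0, -0.0, 0.001]
ft_force: [0.5, -0.3, 5.7]
gripper_width: 0.198
grip_force: 58.5
```

Call:
{"name": "step_arm", "arguments": {
  "motion": [
    [0, 0, -0.4, 0, 0, 0, 255],
    [0, 0, -0.5, 0, 0, 0, 255],
    [0, 0, -0.6, 0, 0, 0, 255],
    [0, 0, -0.7, 0, 0, 0, 255],
    [0, 0, -0.7, 0, 0, 0, 255]
  ]
}}

```text
t: 13.85
eef_pos: [0.4896, 0.0852, 0.2683]
tcp_rot: [0.001, 1.0, 0.0, -0.001]
ft_force: [1.0, -0.8, -0.7]
gripper_width: 0.194
grip_force: 58.5
```

Call:
{"name": "step_arm", "arguments": {
  "motion": [
    [0, 0, 0, 0, 0, 0, 255],
    [0, 0, 0, 0, 0, 0, 255]
  ]
}}

```text
t: 14.1
eef_pos: [0.4895, 0.0853, 0.2662]
tcp_rot: [0.001, 1.0, 0.0, -0.001]
ft_force: [0.2, -1.0, -0.6]
gripper_width: 0.201
grip_force: 58.5
```

```bash
python3 - <<'E'
from h import *
s=manip.get_state();print(s['eef_pos'],s['gripper_width'],s['grip_force'],s['joints'].round(2)); w=save('wrist','w4.png'); im=save('side','s4.png')
b=cv2.resize(im[60:260,205:345],None,fx=2.2,fy=2.2,interpolation=3)
w2=cv2.resize(w,None,fx=.75,fy=.75,interpolation=3); p=np.zeros((b.shape[0],w2.shape[1],3),np.uint8);p[:360]=w2
cv2.imwrite('pics/s4c.png',np.hstack([p,b])[:,:800,::-1])
e=s['eef_pos']; 
for z in (.177,.161,.077): print(z,proj('side',[e[0],e[1],e[2]-.15+z-.0017]))
E
```

```text
[0.48946153 0.08525863 0.26616299] 0.2005045459729852 58.49327087402344 [-0.06 -0.15  1.9   0.    1.39 -1.63]
0.177 [289.43640184 157.17227865]
0.161 [289.7038809  163.42319852]
0.077 [291.06275265 195.17969778]
```

View pics/s4c.png

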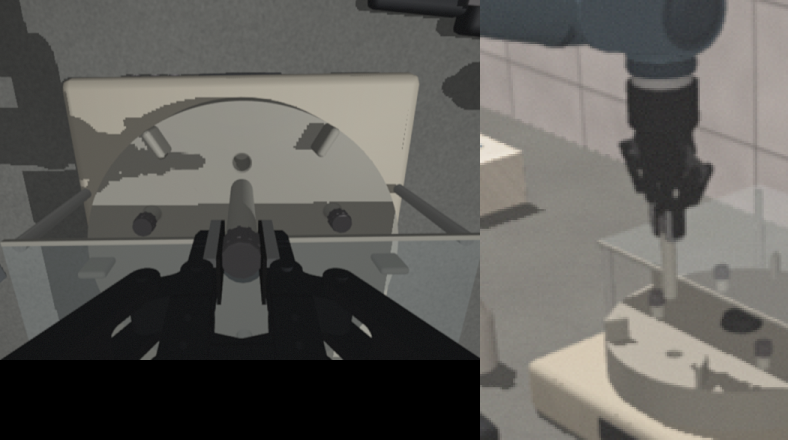

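The tube is held by the cap and upright, its bottom at crop (668,298), which matches the predicted spot. Carrying it over to the small beige reader.

Call:
{"name": "step_arm", "arguments": {
  "motion": [
    [0, -0.5, -0.4, 0, 0, 0, 255],
    [0, -0.9, -0.1, 0, 0, 0, 255],
    [0, -1, 0, 0, 0, 0, 255],
    [0, -1, 0, 0, 0, 0, 255],
    [0, -1, 0, 0, 0, 0, 255]
  ]
}}

```text
t: 14.82
eef_pos: [0.4893, -0.0918, 0.2859]
tcp_rot: [0.001, 1.0, 0.001, -0.001]
ft_force: [-0.1, 0.9, -0.4]
gripper_width: 0.197
grip_force: 58.6
```

Call:
{"name": "step_arm", "arguments": {
  "motion": [
    [0, -1, 0, 0, 0, 0, 255],
    [-0.2, -1, 0, 0, 0, 0, 255],
    [-0.2, -1, 0, 0, 0, 0, 255],
    [-0.2, -1, 0, 0, 0, 0, 255],
    [-0.2, -1, 0, 0, 0, 0, 255]
  ]
}}

```text
t: 15.45
eef_pos: [0.5214, -0.2918, 0.2856]
tcp_rot: [0.001, 1.0, 0.001, -0.001]
ft_force: [0.4, 0.0, 0.2]
gripper_width: 0.195
grip_force: 58.6
```

Call:
{"name": "step_arm", "arguments": {
  "motion": [
    [-0.15, -0.9, 0, 0, 0, 0, 255],
    [0, -0.5, 0, 0, 0, 0, 255],
    [0, -0.3, 0, 0, 0, 0, 255],
    [0, 0, 0, 0, 0, 0, 255],
    [0, 0, 0, 0, 0, 0, 255]
  ]
}}

```text
t: 16.08
eef_pos: [0.5278, -0.3579, 0.2874]
tcp_rot: [0.0, 1.0, 0.0, 0.0]
ft_force: [-0.1, 0.3, -0.6]
gripper_width: 0.196
grip_force: 58.6
```

Call:
{"name": "step_arm", "arguments": {
  "motion": [
    [0, 0, 0.8, 0, 0, 0, 255],
    [0, 0, 0.8, 0, 0, 0, 255],
    [0, 0, 0.8, 0, 0, 0, 255],
    [0, 0, 0.4, 0, 0, 0, 255],
    [0, 0, 0, 0, 0, 0, 255]
  ]
}}

```text
t: 16.7
eef_pos: [0.5274, -0.3579, 0.1744]
tcp_rot: [0.0, 1.0, 0.001, -0.001]
ft_force: [-0.4, 0.2, -0.1]
gripper_width: 0.194
grip_force: 58.6
```

Call:
{"name": "step_arm", "arguments": {
  "motion": [
    [0, 0, 0, 0, 0, 0, 255],
    [0, 0, 0, 0, 0, 0, 255]
  ]
}}

```text
t: 16.95
eef_pos: [0.5284, -0.3594, 0.1771]
tcp_rot: [0.001, 1.0, -0.001, 0.001]
ft_force: [0.2, -0.1, -1.3]
gripper_width: 0.199
grip_force: 58.6
```

```bash
python3 - <<'E'
from h import *
s=manip.get_state();e=s['eef_pos'];print(e); w=save('wrist','w5.png'); im=save('side','s5.png'); t=save('top','t5.png')
b=cv2.resize(im[240:330,400:490],None,fx=4.4,fy=4.4,interpolation=3)
h=cv2.resize(w[100:400,220:420],(400,600),interpolation=3); p=np.zeros((600,396,3),np.uint8);p[:396]=b
cv2.imwrite('pics/s5c.png',np.hstack([h,p])[:,:800,::-1])
for P in ([.5276,-.3588,.083],[e[0],e[1],e[2]-.0745]): print(proj('side',P),proj('wrist',P))
E
```

```text
[ 0.52842387 -0.35944283  0.17708989]
[440.62206122 300.9788442 ] [321.24991313 237.32251093]
[441.85596505 293.32274477] [320.03356135 249.99485149]
```

View pics/s5c.png

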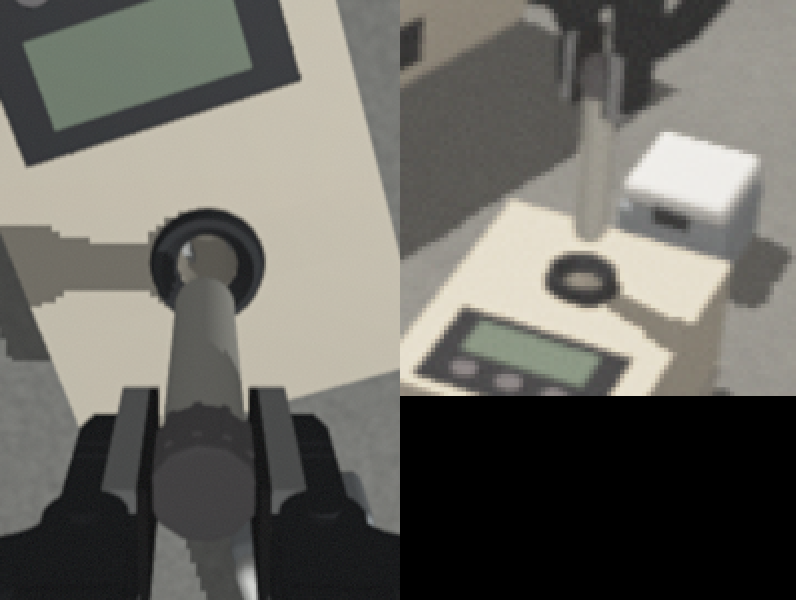

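The wrist view shows the collar centred near crop (208,262) with the tube's round end at (203,280), so they are nearly in line. The side view has the collar at (441,303). I'm comparing the predicted outlines to work out the fine offset.

```bash
python3 - <<'E'
from h import *
C=cam('wrist');e=manip.get_state()['eef_pos'];K,R,t,_=C;print('cam',-R.T@t,'tcp',e)
a=np.linspace(0,2*np.pi,200)
def ext(P): 
    p=np.array([proj('wrist',x,C) for x in P]); return p.min(0).round(1),p.max(0).round(1)
for r in (.014,.017,.018,.019,.02):
  for z in (.083,.075): print(r,z,ext([[.5276+r*np.cos(x),-.3588+r*np.sin(x),z] for x in a]))
b=e[2]-.0745
g=[[e[0]+.008*np.cos(x)*np.cos(y),e[1]+.008*np.sin(x)*np.cos(y),b+.008-.008*np.sin(y)] for x in a[::4] for y in np.linspace(0,1.57,20)]
print('tube end',ext(g))
print('cap',ext([[e[0]+.0095*np.cos(x),e[1]+.0095*np.sin(x),b+.1] for x in a]))
im=cv2.imread('pics/w5.png',0)
print('col 324',im[196:246:1,324].tolist()); print('row 232',im[232,288:362].tolist()); print('row 262',im[262,295:350].tolist())
E
```

```text
cam [ 0.44723428 -0.35826802  0.31979594] tcp [ 0.52801228 -0.35916647  0.17620094]
0.014 0.083 (array([298. , 214.9]), array([344.5, 258.9]))
0.014 0.075 (array([298.7, 211.4]), array([343.8, 254.2]))
0.017 0.083 (array([293., 210.]), array([349.5, 263.5]))
0.017 0.075 (array([293.9, 206.6]), array([348.7, 258.7]))
0.018 0.083 (array([291.4, 208.4]), array([351.1, 265. ]))
0.018 0.075 (array([292.3, 205. ]), array([350.3, 260.1]))
0.019 0.083 (array([289.7, 206.7]), array([352.8, 266.5]))
0.019 0.075 (array([290.7, 203.4]), array([351.9, 261.6]))
0.02 0.083 (array([288.1, 205.1]), array([354.4, 268. ]))
0.02 0.075 (array([289.1, 201.8]), array([353.5, 263.1]))
tube end (array([305.7, 239.1]), array([335.2, 267.5]))
cap (array([290.8, 328.5]), array([348.2, 377.8]))
col 324 [191, 189, 191, 191, 191, 192, 189, 159, 90, 37, 31, 33, 37, 45, 53, 58, 58, 51, 42, 36, 43, 72, 99, 105, 95, 88, 87, 86, 86, 88, 87, 87, 87, 87, 86, 87, 87, 87, 87, 87, 88, 86, 88, 95, 97, 98, 97, 97, 96, 98]
row 232 [110, 110, 110, 109, 111, 109, 89, 48, 26, 35, 34, 36, 35, 32, 32, 31, 28, 30, 35, 46, 74, 118, 123, 120, 121, 111, 91, 84, 84, 86, 87, 88, 86, 87, 89, 87, 87, 87, 87, 86, 86, 86, 87, 85, 84, 84, 83, 81, 82, 79, 64, 39, 31, 32, 29, 31, 30, 31, 40, 54, 59, 57, 52, 51, 113, 183, 191, 188, 188, 188, 188, 187, 189, 188]
row 262 [189, 187, 188, 188, 187, 187, 188, 186, 188, 190, 185, 152, 100, 83, 88, 89, 89, 89, 90, 91, 90, 91, 93, 92, 91, 92, 90, 93, 93, 96, 100, 102, 104, 106, 110, 112, 114, 117, 119, 123, 124, 124, 141, 178, 190, 189, 188, 188, 189, 188, 188, 188, 188, 189, 189]
```

Call:
{"name": "step_arm", "arguments": {
  "motion": [
    [0.036, 0.022, 0.2, 0, 0, 0, 255],
    [0, 0, 0.2, 0, 0, 0, 255],
    [0, 0, 0.2, 0, 0, 0, 255],
    [0, 0, 0.2, 0, 0, 0, 255],
    [0, 0, 0, 0, 0, 0, 255]
  ]
}}

```text
t: 17.73
eef_pos: [0.526, -0.3577, 0.1422]
tcp_rot: [0.001, 1.0, 0.0, -0.0]
ft_force: [-0.4, 1.1, -1.1]
gripper_width: 0.197
grip_force: 58.5
```

Inside the funnel with no side load. On to the rollers.

Call:
{"name": "step_arm", "arguments": {
  "motion": [
    [0, 0, 0.2, 0, 0, 0, 255],
    [0, 0, 0.15, 0, 0, 0, 255],
    [0, 0, 0.15, 0, 0, 0, 255],
    [0, 0, 0, 0, 0, 0, 255]
  ]
}}

```text
t: 18.23
eef_pos: [0.5262, -0.3579, 0.1228]
tcp_rot: [0.001, 1.0, 0.0, -0.0]
ft_force: [0.9, -0.4, -0.5]
gripper_width: 0.197
grip_force: 58.6
```

Call:
{"name": "step_arm", "arguments": {
  "motion": [
    [0, 0, 0.1, 0, 0, 0, 255],
    [0, 0, 0.1, 0, 0, 0, 255],
    [0, 0, 0, 0, 0, 0, 255]
  ]
}}

```text
t: 18.6
eef_pos: [0.5271, -0.3586, 0.1169]
tcp_rot: [0.001, 1.0, -0.001, 0.001]
ft_force: [0.5, 0.0, 5.0]
gripper_width: 0.199
grip_force: 59.0
```

Call:
{"name": "step_arm", "arguments": {
  "motion": [
    [0, 0, 0.1, 0, 0, 0, 255],
    [0, 0, 0.1, 0, 0, 0, 255],
    [0, 0, 0, 0, 0, 0, 255]
  ]
}}

```text
t: 18.98
eef_pos: [0.5262, -0.358, 0.1066]
tcp_rot: [0.001, 1.0, -0.0, 0.0]
ft_force: [2.0, -2.4, -0.4]
gripper_width: 0.198
grip_force: 58.7
```

Call:
{"name": "step_arm", "arguments": {
  "motion": [
    [0, 0, 0.1, 0, 0, 0, 255],
    [0, 0, 0.1, 0, 0, 0, 255],
    [0, 0, 0, 0, 0, 0, 255]
  ]
}}

```text
t: 19.35
eef_pos: [0.5263, -0.358, 0.0986]
tcp_rot: [0.001, 1.0, -0.0, 0.0]
ft_force: [2.9, -3.0, -0.9]
gripper_width: 0.194
grip_force: 58.7
```

Past the spring grip. Now small steps down to the bottom.

Call:
{"name": "step_arm", "arguments": {
  "motion": [
    [0, 0, 0.06, 0, 0, 0, 255],
    [0, 0, 0.05, 0, 0, 0, 255],
    [0, 0, 0, 0, 0, 0, 255]
  ]
}}

```text
t: 19.73
eef_pos: [0.5264, -0.358, 0.0946]
tcp_rot: [0.001, 1.0, -0.0, 0.0]
ft_force: [3.4, -2.4, 0.2]
gripper_width: 0.198
grip_force: 58.9
```

Call:
{"name": "step_arm", "arguments": {
  "motion": [
    [0, 0, 0.04, 0, 0, 0, 255],
    [0, 0, 0, 0, 0, 0, 255]
  ]
}}

```text
t: 19.98
eef_pos: [0.5264, -0.358, 0.0932]
tcp_rot: [0.001, 1.0, -0.0, 0.0]
ft_force: [3.4, -3.1, 0.4]
gripper_width: 0.194
grip_force: 58.9
```

Call:
{"name": "step_arm", "arguments": {
  "motion": [
    [0, 0, 0.03, 0, 0, 0, 255],
    [0, 0, 0, 0, 0, 0, 255]
  ]
}}

```text
t: 20.23
eef_pos: [0.5264, -0.358, 0.0922]
tcp_rot: [0.001, 1.0, -0.0, 0.0]
ft_force: [3.4, -1.9, 1.9]
gripper_width: 0.196
grip_force: 58.9
```

Call:
{"name": "step_arm", "arguments": {
  "motion": [
    [0, 0, 0.03, 0, 0, 0, 255],
    [0, 0, 0, 0, 0, 0, 255]
  ]
}}

```text
t: 20.48
eef_pos: [0.5266, -0.3582, 0.092]
tcp_rot: [0.001, 1.0, -0.0, 0.0]
ft_force: [1.2, -0.6, 7.0]
gripper_width: 0.199
grip_force: 59.5
```

Call:
{"name": "step_arm", "arguments": {
  "motion": [
    [0, 0, 0.025, 0, 0, 0, 255],
    [0, 0, 0, 0, 0, 0, 255]
  ]
}}

```text
t: 20.72
eef_pos: [0.5269, -0.3584, 0.0918]
tcp_rot: [0.0, 1.0, -0.0, 0.001]
ft_force: [0.9, -0.7, 11.2]
gripper_width: 0.197
grip_force: 59.9
```

The force rises at TCP height 0.092, against 0.0915 predicted for the bottom, so the tube is home. Releasing and retreating.

Call:
{"name": "step_arm", "arguments": {
  "motion": [
    [0, 0, -0.03, 0, 0, 0, 60],
    [0, 0, 0, 0, 0, 0, 60],
    [0, 0, 0, 0, 0, 0, 60],
    [0, 0, 0, 0, 0, 0, 60],
    [0, 0, 0, 0, 0, 0, 60]
  ]
}}

```text
t: 21.35
eef_pos: [0.5261, -0.3578, 0.0908]
tcp_rot: [0.001, 1.0, 0.0, -0.0]
ft_force: [0.2, -0.6, -0.1]
gripper_width: 0.77
grip_force: 0.0
```

Call:
{"name": "step_arm", "arguments": {
  "motion": [
    [0, 0, -0.3, 0, 0, 0, 60],
    [0, 0, -0.6, 0, 0, 0, 60],
    [0, 0, -0.8, 0, 0, 0, 60],
    [1, 0, -0.8, 0, 0, 0, 60],
    [1, 0, -0.5, 0, 0, 0, 60]
  ]
}}

```text
t: 21.98
eef_pos: [0.4461, -0.3585, 0.2141]
tcp_rot: [0.0, 1.0, -0.001, 0.001]
ft_force: [-0.7, -0.5, -0.4]
gripper_width: 0.765
grip_force: 0.0
```

```bash
python3 - <<'E'
from h import *
s=manip.get_state();print(s['eef_pos'],s['ft_force']); C=cam('wrist');w=save('wrist','w6.png');save('side','s6.png')
W=[.5268,-.3578]
print('side cap top/if on rollers',proj('side',W+[.117]),proj('side',W+[.146]))
im=cv2.imread('pics/s6.png',0); print(im[262:312,441].tolist())
print('wrist cap top',proj('wrist',W+[.117],C)); cv2.imwrite('pics/f.png',np.hstack([cv2.resize(cv2.imread('pics/s6.png')[140:330,225:500],None,fx=1.6,fy=1.6,interpolation=3),cv2.resize(cv2.imread('pics/w6.png'),(360,270))[:, :].copy().repeat(1,0) if 0 else cv2.copyMakeBorder(cv2.resize(cv2.imread('pics/w6.png'),(360,270)),0,34,0,0,0)]))
E
```

```text
[ 0.44612492 -0.35846211  0.21414101] [-0.66482578 -0.45622714 -0.40660972]
side cap top/if on rollers [441.30428841 287.61841318] [442.43407551 275.98930857]
[72, 77, 84, 87, 89, 87, 89, 89, 87, 87, 85, 94, 136, 146, 150, 148, 150, 151, 147, 148, 152, 151, 152, 150, 147, 138, 136, 136, 135, 117, 92, 86, 88, 91, 91, 126, 146, 151, 153, 152, 149, 152, 152, 107, 67, 57, 60, 113, 209, 222]
wrist cap top [322.04052681 349.34611069]
```

View pics/f.png

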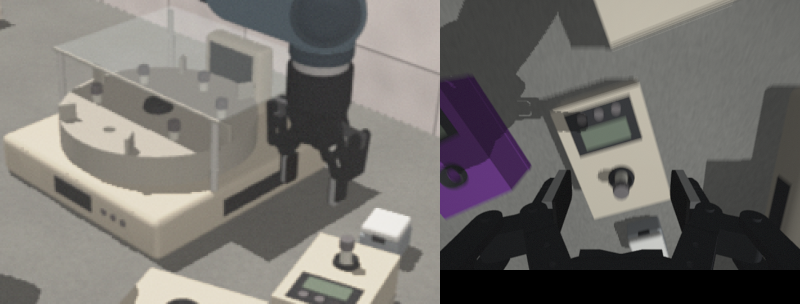

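The cap's top disc is at side row 287–290. I predicted 287.6 for fully home and 276 if it were still on the rollers. The five short tubes are in place.

```bash
python3 -c "
from station import manip
print(manip.hand_in())"
```

```text
the job is handed in; nothing more can be done
None
```

I handed the job in with the tall tube pressed to the bottom of the small beige reader's well, the gripper let go and the short tubes still in the carousel; no verdict came back, and I viewed 11 pictures, one over the limit of 10.

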